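Heft the parts boxes and hang the full one on the rail

ROBOT

A 6-joint arm with a two-finger parallel gripper is mounted at the origin on the work surface. World frame = base frame: x ahead of the robot, y to its left, z up, the work surface at z = 0. Lengths are in mm, angles in rad, forces in N, time in s.
With the tool pointing down it reaches from about 275 to 750 mm from the base axis. Payload 10.2 kg.
Tool frame: the origin (TCP) lies midway between the tips of the shut fingers; the grasp point (between the pads) lies 19 mm behind it; z points along the fingers, y is the line along which they close (so a half turn about z gives the same grasp; the last joint's range is limited). The gripper opens to 85 mm and grips with 20 to 120 N. Pads are 22 mm wide; open, the fingers measure 114 mm over their backs; the gripper's body (76 mm by 85 mm) begins 54 mm behind the grasp point. The pads swing forward as they close: fully open they stand 13 mm farther back than shut.
Start: joints at [-1.372, 0.313, 1.498, -0, 1.331, -0.223], TCP at [214.925, -478.997, 231.294] pointing down, gripper open.
Joint ranges: [-2.94, 2.94], [-0.97, 2.17], [0.19, 2.56], [-1.23, 4.37], [0.02, 3.11], [-2.88, 2.88]. Speed limits (rad/s): [2.39, 2.39, 3.01, 3.14, 3.14, 3.14].

INTERFACE

Orientations are given as a unit quaternion [w, x, y, z].
In Python, from rig import ctrl, capture, camera_info gives the robot as it stands.
- The arm moves only by the tool apply_moves, never from a script. Its argument "targets" is a list of rows, each a list of 3 entries, a list of its own where there are three numbers: the finger opening in mm, from 0 to 85.4, then the shift along the world's x, y, z in mm, then the turn, a rotation vector about the world's x, y, z in degrees. In form: [[grip, [dx, dy, dz], [rx, ry, rz]], ...]. A call has 1 to 20 rows; each row is the pose to reach, as a shift and turn from the pose commanded when the call began; what a row does not reach only later rows make up. A row lasts 1/10 s, in which the tool goes at most 50 mm and 8.59 degrees, less where a joint would pass 70% of its speed; a pose out of reach is approached as far as the arm can. A call with a gripper value outside its range is refused whole. The fingers move at their own pace and stop on an object; "squeeze" is the grip in N (left out, the last holds). Time passes only in rows, so rows that repeat a pose let the fingers close. It gives the time, the measured TCP pose, the force, the opening and the grip force at its end, in the units of the state.
- ctrl.sense(): the state, without advancing time (a new reading comes with each control period).
- capture(name): name is "scene" or "side" or "wrist"; returns (picture, depth): 384x512x3 uint8, blue, green, red; 384x512 float32, mm along the optical axis (not along the pixel's ray), 0 where there is no reading.
- camera_info(name): a dict with "vfov" (degrees; the focal length in pixels is half the picture's height over the tangent of half this angle, whatever the lens; pixels are square), "cx", "cy" (the principal point, pixels), "k1" (the pictures are not rectified: a ray, as slopes to the right and down, at radius r is drawn at 1 + k1 r^2 times it, then the intrinsics apply), "extrinsics" (4x4, takes a point from camera to world coordinates). Camera axes: x right, y down, z forward; pixel columns grow to the right and rows downward; lengths in mm; the calibration is good to about 2 mm. A picture is of the moment at which its call begins: read the wrist's pose just before it. camera_info takes no time and is no camera call; for the wrist camera it gives the pose at the moment of the call.
- ctrl.finish_job(): hands the job in; it is judged then, once.
The state is a dict: "time_s": time; "joints": joint angles; "dq": joint speeds; "tau": joint torques, N m; "eef_pos": TCP position; "ee_rot": TCP orientation; "force": force on the tool from outside, world axes, zero at the start; "wrist_torque": the same for the moment, N m; "grip_width": opening from 0.0 (shut) to 1.0 (fully open); "grip_force": force on a finger pad.
Only numpy, scipy, OpenCV 4.12 (cv2) and the standard library are available. Lean on these libraries where they do the work, as an engineer would, in place of code of your own. Each camera call takes 0.05 s, during which the arm holds its last target. There are 200 camera calls.

TASK

One of the three closed parts boxes in the sloped rack is still full of screws and the other two hold only an empty carton: heft them to find the full one, then hang it by the hook on its back over the top tube of the rail, on the free stretch beside the open bin, lowering it gently until it seats. Leave the two empty boxes in their own slots in the rack (put back any you lifted), and leave the other things on the bench where they are.

Things in the scene. Friction and masses are not known exactly. Their poses are not given: they have to be found in the camera images.
- box_a: grey closed parts box, starts at the rack's -y end; all three look alike. 66 mm deep (x), 84 wide (y), 110 tall (z) to the lid's top. Origin: centre of underside; z up through the lid, -x front (white card), +x back. Whole box weighs 0.55 to 0.72 kg with a full carton inside, 0.17 kg with an empty one.
- box_a_grip (a point): middle of the carry handle on the lid, 139 mm above the box's origin along its z, axes as the box. The handle is a flat upright strap 10 mm thick (x), 54 mm wide (y), from 128 to 150 mm above the origin, on two short feet on the lid (110 mm).
- box_a_hook (a point): seat of the hook on the box's back: underside of its flange, midway in the gap; 48 mm behind (+x) and 98 mm above the box's origin, axes as the box. Hook 60 mm wide (y); gap between back wall and lip 30 mm; flange 4 mm thick; lip 4 mm thick, reaching 26 mm below the flange's underside.
- box_b: grey closed parts box, starts in the middle of the rack; all three look alike. 66 mm deep (x), 84 wide (y), 110 tall (z) to the lid's top. Origin: centre of underside; z up through the lid, -x front (white card), +x back. Whole box weighs 0.55 to 0.72 kg with a full carton inside, 0.17 kg with an empty one.
- box_b_grip (a point): middle of the carry handle on the lid, 139 mm above the box's origin along its z, axes as the box. The handle is a flat upright strap 10 mm thick (x), 54 mm wide (y), from 128 to 150 mm above the origin, on two short feet on the lid (110 mm).
- box_b_hook (a point): seat of the hook on the box's back: underside of its flange, midway in the gap; 48 mm behind (+x) and 98 mm above the box's origin, axes as the box. Hook 60 mm wide (y); gap between back wall and lip 30 mm; flange 4 mm thick; lip 4 mm thick, reaching 26 mm below the flange's underside.
- box_c: grey closed parts box, starts at the rack's +y end; all three look alike. 66 mm deep (x), 84 wide (y), 110 tall (z) to the lid's top. Origin: centre of underside; z up through the lid, -x front (white card), +x back. Whole box weighs 0.55 to 0.72 kg with a full carton inside, 0.17 kg with an empty one.
- box_c_grip (a point): middle of the carry handle on the lid, 139 mm above the box's origin along its z, axes as the box. The handle is a flat upright strap 10 mm thick (x), 54 mm wide (y), from 128 to 150 mm above the origin, on two short feet on the lid (110 mm).
- box_c_hook (a point): seat of the hook on the box's back: underside of its flange, midway in the gap; 48 mm behind (+x) and 98 mm above the box's origin, axes as the box. Hook 60 mm wide (y); gap between back wall and lip 30 mm; flange 4 mm thick; lip 4 mm thick, reaching 26 mm below the flange's underside.
- rack: fixed grey sloped rack, 312 mm wide, slots at y = -100, 0, +100 mm. Origin on the bench under the middle box's origin, z up, -x its front. Each box starts with its origin at rack x 0, z 37 mm, its z leaning 30 deg from vertical towards rack -x (+x edge of its underside raised), front against a lip 24 mm tall, then flared outward for 14 mm.
- rack_mid (a point): centre of the middle slot's floor, 37 mm above the rack's origin, axes as the rack. The floor slopes 30 deg down to the front (-x). Dividers 34 mm tall stand 6 to 10 mm clear of the boxes' sides; the rack is open behind and above.
- rail: fixed hanging rail: steel top tube 16 mm in diameter, along y, 340 mm long, axis 200 mm above the bench, over the body's origin (bench height, middle), between posts at y = -178 and +178 mm (24 x 16 mm, 222 mm tall). Boxes hang on its -x side, backs to +x, lip behind the tube. A fixed open bin already hangs at y = 78 to 158 mm.
- rail_free (a point): on the top tube's axis, middle of the free stretch (rail y = -45 mm; free from y = -165 to +75 mm), axes as the rail. A seated box has its hook seat 8 mm above the tube's axis and its origin 110 mm above the bench. To clear both tubes, lower it upright with the hook seat 1 to 2 mm in front (-x) of the tube's axis.
- rail_low (a point): middle of the lower tube's axis, 16 mm in diameter, parallel to the top tube, 123 mm above the bench, 5 mm nearer the front (rail x = -5 mm). The hung box's back rests against it; let go, the box leans by up to 8 deg, its bottom to the back. The open bin on the rail reaches 90 mm in front of the top tube and 212 mm above the bench.
- hammer: bystander: claw hammer, 300 mm, lying between rack and rail
- driver: bystander: screwdriver, 200 mm, lying near the bench's far edge
- spray: bystander: aerosol can, 64 mm across, 190 mm tall, upright
- tape: bystander: roll of masking tape, 104 mm across, 48 mm tall, lying flat
- speaker: bystander: portable speaker, about 70 x 160 x 60 mm
- jar: bystander: screw-top jar, 68 mm across, 85 mm tall
Not all that is in view belongs to the job. Leave any brown, orange or turquoise look-alike of the box_a alone.

How it is judged (in metres and radians):
At the end, for the whole second after the job is handed in: The full box hangs free by its hook on the top tube (presses on the rail over 3.8 N; hook seat within 15 mm fore-aft of the axis, 0-16 mm above it, on the free stretch), upright within 0.25 rad, square within 0.12 rad, at rest. Both empties rest in their own slots within 20 mm (handles 30 mm) (((x of box_a_hook in the frame of rail_free between -0.015 and 0.015 m and z of box_a_hook in the frame of rail_free between 0 and 0.016 m and y of box_a_hook in the frame of rail_free between -0.1 and 0.09 m and angle between box_a's own z axis and vertical below 0.25 rad and angle between the y axis of box_a and the y axis of rail, either way round below 0.12 rad and contact force between rail and box_a above 3.8 N and linear speed of each of box_a, box_b, box_c below 0.02 m/s and distance of each of box_b, box_c from where it was at the start of the episode below 0.02 m and distance of each of box_b_grip, box_c_grip from where it was at the start of the episode below 0.03 m) or (x of box_b_hook in the frame of rail_free between -0.015 and 0.015 m and z of box_b_hook in the frame of rail_free between 0 and 0.016 m and y of box_b_hook in the frame of rail_free between -0.1 and 0.09 m and angle between box_b's own z axis and vertical below 0.25 rad and angle between the y axis of box_b and the y axis of rail, either way round below 0.12 rad and contact force between rail and box_b above 3.8 N and linear speed of each of box_b, box_a, box_c below 0.02 m/s and distance of each of box_a, box_c from where it was at the start of the episode below 0.02 m and distance of each of box_a_grip, box_c_grip from where it was at the start of the episode below 0.03 m) or (x of box_c_hook in the frame of rail_free between -0.015 and 0.015 m and z of box_c_hook in the frame of rail_free between 0 and 0.016 m and y of box_c_hook in the frame of rail_free between -0.1 and 0.09 m and angle between box_c's own z axis and vertical below 0.25 rad and angle between the y axis of box_c and the y axis of rail, either way round below 0.12 rad and contact force between rail and box_c above 3.8 N and linear speed of each of box_c, box_a, box_b below 0.02 m/s and distance of each of box_a, box_b from where it was at the start of the episode below 0.02 m and distance of each of box_a_grip, box_b_grip from where it was at the start of the episode below 0.03 m))); the robot touches nothing.
It fails at once if another thing on the bench is knocked away (moved over 30 mm) (distance of any of hammer, driver, spray, tape, speaker, jar from where it was at the start of the episode above 0.03 m).
It fails at once if a box is dropped or banged onto the rail (over 60 N) (contact force between rail and box_a above 60 N or contact force between rail and box_b above 60 N or contact force between rail and box_c above 60 N).
It also fails if it takes over 72 s, if anything falls off the work surface, if the arm or the gripper's body presses on something with over 40 N, if the wrist force passes 120 N, or if a joint passes its speed limit or range.

## Working session

There is one attempt and no reset: what is moved stays moved. The work goes in short steps, Python scripts to look and compute and a tool call to move; the robot and the scene stay as the last step left them, time stands still between calls to the robot, and variables do not carry over. Pictures are saved under pics/ and viewed, at most 10 in all, crops included, and the job is handed in when it is done.

Besides the shell and the picture viewer there is one more tool, called after "Request:" as name(argument=value, ...), one argument or row to a line, values as JSON. apply_moves: Moves the arm, as the interface text tells. Its arguments: {"type":"object","properties":{"targets":{"type":"array","items":{"type":"array"}},"squeeze":{"type":"number"}},"required":["targets"]}

```bash
mkdir -p pics; cat > h.py <<'E'
import numpy as np,cv2
from rig import ctrl,capture,camera_info
def cloud(name):
    ci=camera_info(name); im,d=capture(name)
    H,W=d.shape; f=H/2/np.tan(np.radians(ci['vfov'])/2)
    K=np.array([[f,0,ci['cx']],[0,f,ci['cy']],[0,0,1.]])
    u,v=np.meshgrid(np.arange(W),np.arange(H))
    p=np.stack([u,v],-1).reshape(-1,1,2).astype(float)
    r=cv2.undistortPoints(p,K,np.array([ci['k1'],0,0,0.])).reshape(H,W,2)
    P=np.concatenate([r*d[...,None],d[...,None]],-1)
    E=np.array(ci['extrinsics']); P=P@E[:3,:3].T+E[:3,3]; P[d<=0]=np.nan
    return im,d,P,E
E
python3 - <<'E'
from h import *
for n in ['scene','side']:
    im,d,P,E=cloud(n); cv2.imwrite(f'pics/{n}0.png',im); np.save(n+'0.npy',P); print(n,E.round(3).tolist(),camera_info(n)['k1'])
print(ctrl.sense())
E
```

```text
scene [[0.58, 0.568, -0.584, 1348.231], [0.815, -0.418, 0.402, -517.172], [-0.015, -0.709, -0.705, 1107.029], [0.0, 0.0, 0.0, 1.0]] 0.03985869297847803
side [[0.999, -0.025, 0.025, 494.931], [-0.036, -0.684, 0.729, -949.952], [-0.001, -0.729, -0.685, 1057.598], [0.0, 0.0, 0.0, 1.0]] -0.04762457294271881
{'time_s': 0.1, 'joints': array([-1.37244793e+00,  3.13406879e-01,  1.49832759e+00, -2.15488879e-06,
        1.33098549e+00, -2.23414916e-01]), 'dq': array([ 1.14533202e-03, -2.94497927e-03, -1.85993705e-03,  3.24531212e-04,
        6.67396924e-04, -4.91070940e-05]), 'tau': array([ 2.02433373e-03, -4.12898648e+01, -2.60143358e+01, -2.03914296e-04,
        3.02622546e-03,  4.89475234e-07]), 'eef_pos': array([ 214.85734386, -478.7874447 ,  230.79835119]), 'ee_rot': array([-5.63622294e-04,  9.77846535e-01,  2.09322324e-01,  6.01784498e-06]), 'force': array([ 0.15779099, -0.13434345, -0.59784583]), 'wrist_torque': array([ 0.00807962, -0.01115798,  0.0237397 ]), 'grip_force': 0.0, 'grip_width': 1.000449751612602}
```

View pics/scene0.png

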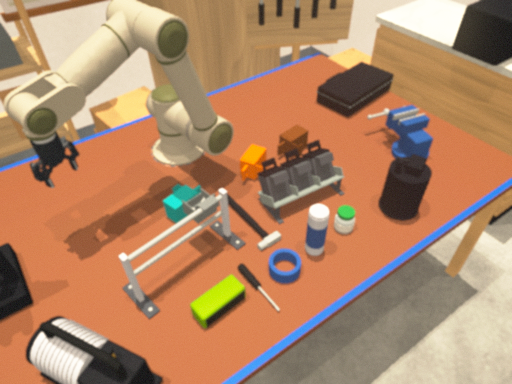

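View pics/side0.png

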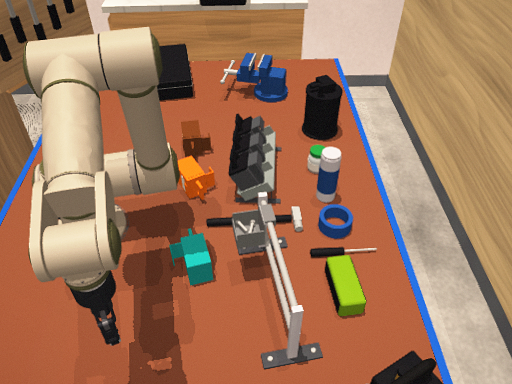

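The scene view shows the rail at about (130-225, 195-270) and the rack with three boxes at about (260-345, 150-210). In the side view the rack is at (235-275, 115-200), the rail runs from (266,200) to (297,312) and the bin is at (248,230).

```bash
python3 - <<'E'
from h import *
ims={n:cv2.imread(f'pics/{n}0.png') for n in ['scene','side']}
for n,(r0,r1,c0,c1) in {'scene':(180,310,110,240),'side':(185,345,230,330)}.items():
    P=np.load(n+'0.npy')[r0:r1,c0:c1].reshape(-1,3)
    # top tube & posts
    t=P[(P[:,2]>196)&(P[:,2]<226)]
    top=t[t[:,2]>216]
    print(n,len(t),'posttops')
    if len(top):
        order=top[:,1].argsort(); top=top[order]; 
        g=np.split(top,np.where(np.diff(top[:,1])>80)[0]+1)
        for q in g: print(len(q),np.median(q,0).round(1),q.min(0).round(),q.max(0).round())
    q=P[(P[:,2]>200)&(P[:,2]<210)]
    ln=cv2.fitLine(q[:,:2].astype(np.float32),cv2.DIST_HUBER,0,.01,.01).ravel(); print('tube',len(q),ln.round(4),np.median(q[:,2]))
for n,(r0,r1,c0,c1) in {'scene':(130,225,245,355),'side':(105,210,222,285)}.items():
    P=np.load(n+'0.npy')[r0:r1,c0:c1]; im=ims[n][r0:r1,c0:c1]
    cv2.imwrite(f'pics/{n}_rack.png',cv2.resize(im,None,fx=5,fy=5,interpolation=cv2.INTER_CUBIC))
    hsv=cv2.cvtColor(im,cv2.COLOR_BGR2HSV)
    m=(P[...,2]>15)&(hsv[...,1]<70); q=P[m]
    print(n,'grey',len(q),np.percentile(q,[1,50,99],axis=0).round())
    for zz in range(20,200,20):
        s=q[(q[:,2]>zz)&(q[:,2]<zz+20)]
        if len(s)>5: print(zz,len(s),np.percentile(s[:,:2],[2,98],axis=0).round().tolist())
E
python3 -c "
import cv2,numpy as np
a=cv2.imread('pics/scene_rack.png');b=cv2.imread('pics/side_rack.png')
h=max(a.shape[0],b.shape[0]);c=np.zeros((h,a.shape[1]+b.shape[1],3),np.uint8);c[:a.shape[0],:a.shape[1]]=a;c[:b.shape[0],a.shape[1]:]=b
cv2.imwrite('pics/racks.png',cv2.resize(c,(780,int(h*780/c.shape[1]))))"
```

```text
scene 880 posttops
49 [ 602.4 -444.6  221.3] [ 587. -453.  216.] [ 613. -436.  225.]
33 [545.5 -93.  220.7] [ 528. -148.  216.] [555. -84. 225.]
tube 542 [ 1.524000e-01 -9.883000e-01  5.790286e+02 -2.905666e+02] 205.82341629858882
side 1123 posttops
93 [ 599.2 -447.   222.6] [ 587. -455.  216.] [ 612. -436.  226.]
52 [542.7 -96.5 220.9] [ 530. -183.  216.] [565. -83. 225.]
tube 608 [ 1.659000e-01 -9.861000e-01  5.730720e+02 -2.977509e+02] 207.0806297312634
scene grey 3197 [[483.   5.  24.]
 [554. 208.  91.]
 [795. 393. 191.]]
20 87 [[491.0, -3.0], [751.0, 379.0]]
40 368 [[483.0, 87.0], [787.0, 391.0]]
60 841 [[509.0, 86.0], [779.0, 394.0]]
80 524 [[485.0, 87.0], [590.0, 391.0]]
100 235 [[469.0, 104.0], [551.0, 363.0]]
120 272 [[489.0, 104.0], [567.0, 362.0]]
140 509 [[503.0, 87.0], [789.0, 366.0]]
160 96 [[555.0, 85.0], [799.0, 268.0]]
180 254 [[740.0, 88.0], [796.0, 142.0]]
side grey 3257 [[ 452. -133.   33.]
 [ 526.  169.  121.]
 [ 602.  392.  220.]]
20 53 [[484.0, 86.0], [580.0, 95.0]]
40 254 [[472.0, 85.0], [585.0, 389.0]]
60 709 [[479.0, 83.0], [606.0, 393.0]]
80 353 [[463.0, 84.0], [593.0, 392.0]]
100 221 [[448.0, 100.0], [557.0, 367.0]]
120 518 [[452.0, 102.0], [557.0, 366.0]]
140 834 [[466.0, 109.0], [558.0, 369.0]]
160 121 [[453.0, 120.0], [541.0, 360.0]]
180 10 [[529.0, -118.0], [554.0, -93.0]]
```

View pics/racks.png

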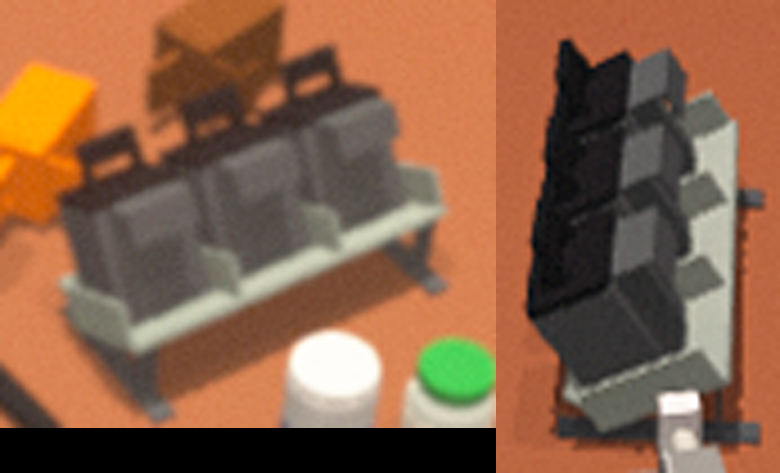

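The racks crop shows three grey boxes with dark strap handles leaning to -x. Three handles stand clear, so I can fit them, and the rack yaw, from depth.

```bash
python3 - <<'E'
from h import *
for n,(r0,r1,c0,c1) in {'scene':(130,225,245,355),'side':(105,210,222,285)}.items():
    P=np.load(n+'0.npy')[r0:r1,c0:c1]; im=cv2.imread(f'pics/{n}0.png')[r0:r1,c0:c1]
    hsv=cv2.cvtColor(im,cv2.COLOR_BGR2HSV)
    q=P[(hsv[...,1]<110)&(P[...,2]>30)&(P[...,2]<185)]
    q=q[(q[:,0]<640)&(q[:,0]>430)&(q[:,1]>70)&(q[:,1]<410)]
    h=q[q[:,2]>148]; print(n,len(h))
    for c in (130,235,340):
        s=h[abs(h[:,1]-c)<45]
        if len(s): print(' handle',len(s),s.mean(0).round(1),s.min(0).round(),s.max(0).round())
    ln=cv2.fitLine(h[:,:2].astype(np.float32),cv2.DIST_HUBER,0,.01,.01).ravel(); print('handle line',ln.round(3), 'yaw',np.degrees(np.arctan(-ln[0]/ln[1])).round(2))
    # back edge of tray: max-x points per y bin, green-grey
    g=q[(q[:,2]>40)&(q[:,2]<85)]
    ys=np.arange(95,390,10); e=[(g[abs(g[:,1]-y)<5][:,0].max(),y) for y in ys if (abs(g[:,1]-y)<5).sum()>2]
    e=np.array(e); p=np.polyfit(e[:,1],e[:,0],1); print('back edge',p.round(3),'yaw',np.degrees(np.arctan(-p[0])).round(2),'x@240',np.polyval(p,240).round(1))
E
python3 -c "
from rig import *;c=camera_info('wrist');print(c['vfov'],c['k1'],c['extrinsics'])"
```

```text
scene 364
 handle 114 [515.9 142.5 155.2] [457. 105. 148.] [546. 172. 168.]
 handle 133 [513.8 245.2 155.3] [464. 208. 148.] [554. 275. 167.]
 handle 114 [524.9 342.3 155.5] [474. 309. 148.] [563. 373. 170.]
handle line [5.80000e-02 9.98000e-01 5.34985e+02 2.32142e+02] yaw -3.34
back edge [8.20000e-02 5.82655e+02] yaw -4.68 x@240 602.3
side 534
 handle 201 [498.4 141.  156.6] [450. 101. 148.] [543. 175. 172.]
 handle 182 [507.6 242.  156.3] [459. 207. 148.] [554. 278. 171.]
 handle 146 [516.9 340.5 156.4] [466. 305. 148.] [558. 377. 171.]
handle line [1.56000e-01 9.88000e-01 5.20026e+02 2.43901e+02] yaw -8.98
back edge [8.90000e-02 5.78238e+02] yaw -5.09 x@240 599.6
60.40046608260434 -0.08837255409194456 [[ 4.08376046e-01 -8.71889132e-01 -2.70256077e-01  2.82744114e+02]
 [-9.12813394e-01 -3.90340952e-01 -1.20023539e-01 -4.48012183e+02]
 [-8.44795411e-04  2.95708105e-01 -9.55277972e-01  3.72217766e+02]
 [ 0.00000000e+00  0.00000000e+00  0.00000000e+00  1.00000000e+00]]
```

Request:
apply_moves(
  targets=[
    [85,[0,0,50],[0,0,0]],
    [85,[265,680,120],[0,0,61]],
    [85,[265,680,120],[0,0,61]],
    [85,[265,680,120],[0,0,61]],
    [85,[265,680,120],[0,0,61]],
    [85,[265,680,120],[0,0,61]],
    [85,[265,680,120],[0,0,61]],
    [85,[265,680,120],[0,0,61]],
    [85,[265,680,120],[0,0,61]],
    [85,[265,680,120],[0,0,61]],
    [85,[265,680,120],[0,0,61]],
    [85,[265,680,120],[0,0,61]],
    [85,[265,680,120],[0,0,61]],
    [85,[265,680,120],[0,0,61]],
    [85,[265,680,120],[0,0,61]],
    [85,[265,680,120],[0,0,61]],
    [85,[265,680,120],[0,0,61]],
    [85,[265,680,120],[0,0,61]],
    [85,[265,680,120],[0,0,61]],
    [85,[265,680,120],[0,0,61]],
  ],
)

```text
time_s: 2.1
eef_pos: [479.8, 200.0, 351.5]
ee_rot: [0.0, 0.737, 0.676, 0.0]
force: [-0.8, 0.6, -0.4]
grip_width: 0.993
grip_force: 0.0
```

```bash
python3 - <<'E'
from h import *
im,d,P,E=cloud('wrist'); cv2.imwrite('pics/w1.png',im); np.save('w1.npy',P); print(E.round(2).tolist())
P2=P.reshape(-1,3)
q=P2[(P2[:,2]>152)&(P2[:,2]<175)]
for c in (135,240,345):
    s=q[(abs(q[:,1]-c)<45)&(q[:,0]<520)]
    if len(s): print('h',len(s),s.mean(0).round(1),np.percentile(s,[3,97],axis=0).round(1).tolist())
E
```

```text
[[1.0, -0.08, -0.03, 485.25], [-0.09, -0.95, -0.29, 275.21], [-0.0, 0.3, -0.96, 492.87], [0.0, 0.0, 0.0, 1.0]]
h 784 [457.5 152.3 162.4] [[448.5, 126.4, 153.0], [466.0, 177.1, 167.7]]
h 967 [465.8 250.8 162.7] [[457.1, 225.6, 153.0], [474.4, 275.0, 167.8]]
h 751 [473.8 340.1 162.4] [[465.7, 323.3, 152.9], [481.9, 356.5, 167.8]]
```

View pics/w1.png

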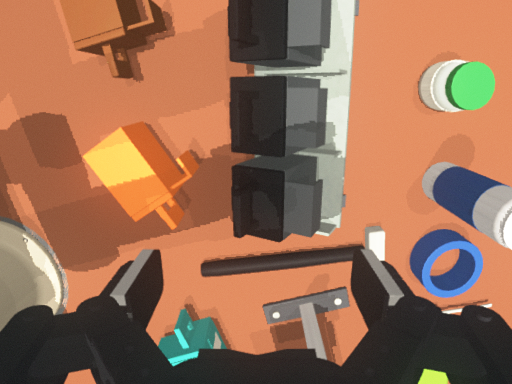

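The wrist view shows the three boxes at about (280,30), (280,115), (280,195). The hammer is at (285,260) and the end of the rail at (310,305).

```bash
python3 - <<'E'
from h import *
P=np.load('w1.npy').reshape(-1,3); P=P[np.isfinite(P).all(1)]
h=P[(P[:,2]>152)&(P[:,2]<175)&(P[:,0]<520)&(P[:,1]<300)&(P[:,1]>100)]
ln=cv2.fitLine(h[:,:2].astype(np.float32),cv2.DIST_HUBER,0,.01,.01).ravel(); print('yaw',np.degrees(np.arctan(-ln[0]/ln[1])))
ps=np.radians(-4.9); t=np.radians(30)
Rz=np.array([[np.cos(ps),-np.sin(ps),0],[np.sin(ps),np.cos(ps),0],[0,0,1]])
Ry=np.array([[np.cos(t),0,-np.sin(t)],[0,1,0],[np.sin(t),0,np.cos(t)]])  # cols: box axes; z->(-s,0,c)
R=Rz@Ry; o=np.array([536,250.8,37.])
for nm,oo in (('b',o),('a',o-Rz@[0,100,0]),('c',o+Rz@[0,100,0])):
    q=(P-oo)@R
    s=q[(abs(q[:,1])<45)&(abs(q[:,0])<14)&(q[:,2]>135)&(q[:,2]<160)]
    top=s[(s[:,2]>147)]; back=s[(s[:,2]>133)&(s[:,2]<146)]
    print(nm,'top z',np.median(top[:,2]).round(2),'x',np.percentile(top[:,0],[3,50,97]).round(1),'y',np.percentile(top[:,1],[1,99]).round(1),'backface x',np.median(back[:,0]).round(2) if len(back) else None, len(top),len(back))
    l=q[(abs(q[:,1])<40)&(q[:,0]>-40)&(q[:,0]<35)&(abs(q[:,2]-110)<8)]; print('  lid z',np.median(l[:,2]).round(2),np.percentile(l[:,0],[1,99]).round(1),np.percentile(l[:,1],[1,99]).round(1))
    f=np.polyfit(top[:,1],top[:,0],1); print('  residual yaw deg',np.degrees(-np.arctan(f[0])).round(2))
E
```

```text
yaw -4.8692594
b top z 148.87 x [-4.7  0.5  4.3] y [-32.3  19.5] backface x 4.33 476 319
  lid z 108.84 [-33.1  32.9] [-39.3  34.1]
  residual yaw deg -0.19
a top z 148.74 x [-4.7  0.4  4.4] y [-32.3  19.9] backface x 4.24 367 271
  lid z 108.87 [-32.9  32.7] [-38.8  35.4]
  residual yaw deg -0.49
c top z 148.56 x [-4.3  1.   5.1] y [-32.8   0.2] backface x 4.43 357 252
  lid z 108.72 [-35.3  33.1] [-39.6   7.8]
  residual yaw deg 0.93
```

Request:
apply_moves(
  targets=[
    [45,[-42,-48,-80],[-2.56,-29.89,0]],
    [45,[-42,-48,-140],[-2.56,-29.89,0]],
    [45,[-42,-48,-158],[-2.56,-29.89,0]],
    [45,[-42,-48,-158],[-2.56,-29.89,0]],
    [45,[-42,-48,-158],[-2.56,-29.89,0]],
    [45,[-42,-48,-158],[-2.56,-29.89,0]],
  ],
)

```text
time_s: 2.75
eef_pos: [434.0, 152.0, 189.6]
ee_rot: [0.189, 0.712, 0.654, 0.172]
force: [0.7, 0.0, 0.8]
grip_width: 0.526
grip_force: 0.0
```

```bash
cat > near.py <<'E'
from h import *
from scipy.spatial.transform import Rotation as Ro
def rep():
    s=ctrl.sense(); w,x,y,z=s['ee_rot']; T=Ro.from_quat([x,y,z,w]).as_matrix()
    print(s['time_s'],'pos',s['eef_pos'].round(2),'toolz',T[:,2].round(3),'tooly',T[:,1].round(3),'F',s['force'].round(2),'tq',s['wrist_torque'].round(3),'gw',round(s['grip_width']*85.4,1),round(s['grip_force'],1))
    return s,T
E
python3 - <<'E'
from near import *
s,T=rep()
im,d,P,E=cloud('wrist'); cv2.imwrite('pics/w2.png',im)
# tool-frame points near grasp
q=(P.reshape(-1,3)-s['eef_pos'])@T
h=q[(abs(q[:,1])<20)&(abs(q[:,0])<40)&(q[:,2]>20)&(q[:,2]<48)]
print(len(h),'tool x,y,z pct',np.nanpercentile(h,[2,50,98],axis=0).round(1).tolist())
E
```

```text
2.75 pos [434.04 152.04 189.62] toolz [ 0.492 -0.044 -0.87 ] tooly [ 0.867 -0.073  0.494] F [0.74 0.01 0.78] tq [0.01  0.235 0.047] gw 44.9 0.0
1659 tool x,y,z pct [[-24.5, -0.7, 28.8], [4.7, 3.9, 30.2], [27.4, 8.8, 43.2]]
```

Request:
apply_moves(
  targets=[
    [45,[0,0,0],[0,0,0]],
    [45,[0,0,0],[0,0,0]],
    [45,[15,-1.3,-26],[0,0,0]],
    [45,[29.3,-2.6,-52.3],[0,0,0]],
    [45,[29.3,-2.6,-52.3],[0,0,0]],
    [45,[29.3,-2.6,-52.3],[0,0,0]],
    [45,[29.3,-2.6,-52.3],[0,0,0]],
  ],
  squeeze=80,
)

```text
time_s: 3.5
eef_pos: [467.8, 150.6, 142.6]
ee_rot: [0.191, 0.711, 0.653, 0.176]
force: [0.1, -0.1, 0.1]
grip_width: 0.525
grip_force: 0.0
```

```bash
python3 - <<'E'
from near import *
s,T=rep()
im,d,P,E=cloud('wrist')
q=(P.reshape(-1,3)-s['eef_pos'])@T
h=q[(abs(q[:,1])<18)&(abs(q[:,0])<40)&(q[:,2]>-40)&(q[:,2]<-5)]
print(len(h),np.nanpercentile(h,[2,50,98],axis=0).round(1).tolist())
E
```

```text
3.5 pos [467.75 150.6  142.63] toolz [ 0.5   -0.042 -0.865] tooly [ 0.862 -0.073  0.502] F [ 0.05 -0.12  0.13] tq [0.018 0.232 0.033] gw 44.9 0.0
3223 [[-25.3, -6.5, -28.7], [6.4, -1.8, -27.4], [26.1, 3.0, -8.2]]
```

Request:
apply_moves(
  targets=[
    [45,[-1.6,0,-1.0],[0,0,0]],
    [0,[-1.6,0,-1.0],[0,0,0]],
    [0,[-1.6,0,-1.0],[0,0,0]],
    [0,[-1.6,0,-1.0],[0,0,0]],
    [0,[-1.6,0,-1.0],[0,0,0]],
    [0,[-1.6,0,-1.0],[0,0,0]],
    [0,[-1.6,0,-1.0],[0,0,0]],
  ],
  squeeze=80,
)

```text
time_s: 4.25
eef_pos: [466.3, 150.5, 140.7]
ee_rot: [0.191, 0.711, 0.653, 0.176]
force: [2.6, 0.2, 4.8]
grip_width: 0.101
grip_force: 78.7
```

```bash
python3 -c "
from near import *
rep()"
```

```text
4.25 pos [466.3  150.48 140.66] toolz [ 0.5   -0.042 -0.865] tooly [ 0.862 -0.073  0.502] F [2.61 0.24 4.8 ] tq [-0.091 -0.864 -0.008] gw 8.7 78.7
```

Request:
apply_moves(
  targets=[
    [0,[-2.5,0.2,4.3],[0,0,0]],
    [0,[-7.5,0.6,13],[0,0,0]],
    [0,[-10,0.9,17.3],[0,0,0]],
    [0,[-10,0.9,17.3],[0,0,0]],
    [0,[-10,0.9,17.3],[0,0,0]],
    [0,[-10,0.9,17.3],[0,0,0]],
  ],
)

```text
time_s: 4.85
eef_pos: [455.9, 151.3, 157.4]
ee_rot: [0.191, 0.711, 0.654, 0.175]
force: [3.7, -1.0, 4.3]
grip_width: 0.103
grip_force: 78.9
```

```bash
python3 -c "
from near import *
rep()"
```

```text
4.85 pos [455.92 151.35 157.4 ] toolz [ 0.499 -0.043 -0.866] tooly [ 0.863 -0.073  0.501] F [ 3.72 -1.03  4.27] tq [-0.09  -0.979  0.01 ] gw 8.8 78.9
```

Request:
apply_moves(
  targets=[
    [0,[-6,0.5,10.4],[0,0,0]],
    [0,[-13,1.1,22.5],[0,0,0]],
    [0,[-18,1.5,31.2],[0,0,0]],
    [0,[-18,1.5,31.2],[0,0,0]],
    [0,[-18,1.5,31.2],[0,0,0]],
    [0,[-18,1.5,31.2],[0,0,0]],
  ],
)

```text
time_s: 5.45
eef_pos: [437.3, 152.7, 187.6]
ee_rot: [0.19, 0.711, 0.654, 0.174]
force: [-0.4, 0.7, -2.2]
grip_width: 0.101
grip_force: 78.8
```

```bash
python3 - <<'E'
from near import *
rep()
im,d,P,E=cloud('side'); np.save('side1.npy',P)
cv2.imwrite('pics/s1.png',cv2.resize(im[90:220,160:300],None,fx=4,fy=4))
E
```

```text
5.45 pos [437.34 152.7  187.63] toolz [ 0.497 -0.043 -0.867] tooly [ 0.864 -0.073  0.498] F [-0.43  0.73 -2.15] tq [0.032 0.44  0.021] gw 8.6 78.8
```

View pics/s1.png

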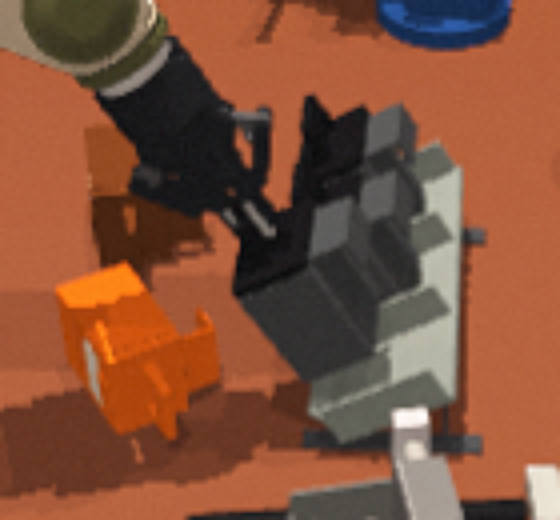

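Only about 2 N down, so box_a is empty. I'll put it back, then go to box_b.

Request:
apply_moves(
  targets=[
    [0,[9,-0.8,-13],[0,0,0]],
    [0,[18,-1.6,-29],[0,0,0]],
    [0,[24,-2,-39],[0,0,0]],
    [0,[29,-2.5,-47.9],[0,0,0]],
    [0,[29,-2.5,-47.9],[0,0,0]],
    [0,[29,-2.5,-47.9],[0,0,0]],
    [45,[29,-2.5,-47.9],[0,0,0]],
    [45,[29,-2.5,-47.9],[0,0,0]],
    [45,[29,-2.5,-47.9],[0,0,0]],
    [45,[29,-2.5,-47.9],[0,0,0]],
    [45,[13,-1,-20],[0,0,0]],
    [45,[-2,0.2,4],[0,0,0]],
    [45,[-2,0.2,4],[0,0,0]],
    [45,[2,50,4],[0,0,0]],
    [45,[6.5,99.8,4],[0,0,0]],
    [45,[6.5,99.8,4],[0,0,0]],
    [45,[6.5,99.8,4],[0,0,0]],
    [45,[6.5,99.8,4],[0,0,0]],
  ],
)

```text
time_s: 7.3
eef_pos: [444.0, 251.7, 191.8]
ee_rot: [0.191, 0.712, 0.654, 0.174]
force: [-0.1, -0.2, 0.7]
grip_width: 0.527
grip_force: 0.0
```

```bash
python3 - <<'E'
from near import *
s,T=rep()
im,d,P,E=cloud('wrist'); cv2.imwrite('pics/w3.png',im)
q=(P.reshape(-1,3)-s['eef_pos'])@T
for c,n in ((0,'b'),(-100,'a')):
    h=q[(abs(q[:,1])<25)&(abs(q[:,0]-c)<40)&(q[:,2]>20)&(q[:,2]<48)]
    print(n,len(h),np.nanpercentile(h,[2,50,98],axis=0).round(1).tolist() if len(h) else '')
E
```

```text
7.3 pos [444.01 251.69 191.78] toolz [ 0.497 -0.044 -0.867] tooly [ 0.864 -0.073  0.499] F [-0.09 -0.21  0.74] tq [ 0.027  0.247 -0.007] gw 45.0 0.0
b 1606 [[-24.6, -3.1, 29.9], [4.4, 1.5, 31.3], [27.2, 6.4, 43.5]]
a 600 [[-90.5, -5.3, 29.7], [-75.6, -0.1, 31.6], [-72.1, 4.6, 47.2]]
```

Request:
apply_moves(
  targets=[
    [45,[16,-1.3,-25],[0,0,0]],
    [45,[31.7,-2.7,-50.7],[0,0,0]],
    [45,[31.7,-2.7,-50.7],[0,0,0]],
    [0,[31.7,-2.7,-50.7],[0,0,0]],
    [0,[31.7,-2.7,-50.7],[0,0,0]],
    [0,[31.7,-2.7,-50.7],[0,0,0]],
    [0,[31.7,-2.7,-50.7],[0,0,0]],
    [0,[31.7,-2.7,-50.7],[0,0,0]],
    [0,[31.7,-2.7,-50.7],[0,0,0]],
    [0,[24,-2,-37],[0,0,0]],
    [0,[16,-1.4,-24],[0,0,0]],
    [0,[9,-0.7,-11.5],[0,0,0]],
    [0,[3.7,-0.3,-2.2],[0,0,0]],
    [0,[3.7,-0.3,-2.2],[0,0,0]],
    [0,[3.7,-0.3,-2.2],[0,0,0]],
    [0,[3.7,-0.3,-2.2],[0,0,0]],
  ],
)

```text
time_s: 8.95
eef_pos: [447.7, 252.1, 189.6]
ee_rot: [0.191, 0.711, 0.654, 0.174]
force: [0.2, -0.1, -2.2]
grip_width: 0.1
grip_force: 83.2
```

```bash
python3 -c "
from near import *
rep()"
```

```text
8.95 pos [447.74 252.14 189.64] toolz [ 0.497 -0.043 -0.867] tooly [ 0.863 -0.073  0.499] F [ 0.19 -0.09 -2.2 ] tq [ 0.077  0.434 -0.073] gw 8.6 83.2
```

box_b is empty too (2.2 N), so box_c should be the full one. I'll put b back and move to c.

Request:
apply_moves(
  targets=[
    [0,[9,-0.8,-14],[0,0,0]],
    [0,[18,-1.6,-30],[0,0,0]],
    [0,[24,-2,-40],[0,0,0]],
    [0,[28.3,-2.4,-48.3],[0,0,0]],
    [0,[28.3,-2.4,-48.3],[0,0,0]],
    [0,[28.3,-2.4,-48.3],[0,0,0]],
    [45,[28.3,-2.4,-48.3],[0,0,0]],
    [45,[28.3,-2.4,-48.3],[0,0,0]],
    [45,[28.3,-2.4,-48.3],[0,0,0]],
    [45,[28.3,-2.4,-48.3],[0,0,0]],
    [45,[13,-1,-20],[0,0,0]],
    [45,[-2,0.2,4],[0,0,0]],
    [45,[-2,0.2,4],[0,0,0]],
    [45,[2,50,4],[0,0,0]],
    [45,[6.5,99.8,4],[0,0,0]],
    [45,[6.5,99.8,4],[0,0,0]],
    [45,[6.5,99.8,4],[0,0,0]],
    [45,[6.5,99.8,4],[0,0,0]],
  ],
)

```text
time_s: 10.75
eef_pos: [454.2, 351.2, 193.7]
ee_rot: [0.191, 0.711, 0.654, 0.174]
force: [-0.5, 0.3, -0.6]
grip_width: 0.526
grip_force: 0.0
```

```bash
python3 - <<'E'
from near import *
s,T=rep()
im,d,P,E=cloud('wrist'); cv2.imwrite('pics/w4.png',im)
q=(P.reshape(-1,3)-s['eef_pos'])@T
for c,n in ((0,'c'),(-100,'b')):
    h=q[(abs(q[:,1])<25)&(abs(q[:,0]-c)<40)&(q[:,2]>20)&(q[:,2]<48)]
    print(n,len(h),np.nanpercentile(h,[2,50,98],axis=0).round(1).tolist() if len(h) else '')
E
```

```text
10.75 pos [454.23 351.18 193.66] toolz [ 0.497 -0.044 -0.866] tooly [ 0.863 -0.073  0.499] F [-0.52  0.31 -0.6 ] tq [-0.035  0.246 -0.015] gw 44.9 0.0
c 1607 [[-24.5, -5.8, 30.6], [4.7, -0.8, 32.1], [27.2, 3.9, 43.5]]
b 591 [[-91.4, -6.7, 30.7], [-76.6, -2.0, 32.6], [-72.5, 3.3, 47.1]]
```

Request:
apply_moves(
  targets=[
    [45,[15,-1.3,-26],[0,0,0]],
    [45,[30.1,-2.6,-53],[0,0,0]],
    [45,[30.1,-2.6,-53],[0,0,0]],
    [0,[30.1,-2.6,-53],[0,0,0]],
    [0,[30.1,-2.6,-53],[0,0,0]],
    [0,[30.1,-2.6,-53],[0,0,0]],
    [0,[30.1,-2.6,-53],[0,0,0]],
    [0,[30.1,-2.6,-53],[0,0,0]],
    [0,[30.1,-2.6,-53],[0,0,0]],
    [0,[22,-2,-39],[0,0,0]],
    [0,[14,-1.4,-26],[0,0,0]],
    [0,[7,-0.7,-13],[0,0,0]],
    [0,[0,0,-1],[0,0,0]],
    [0,[0,0,-1],[0,0,0]],
    [0,[0,0,-1],[0,0,0]],
    [0,[0,0,-1],[0,0,0]],
  ],
  squeeze=115,
)

```text
time_s: 12.4
eef_pos: [454.1, 351.8, 192.4]
ee_rot: [0.191, 0.711, 0.654, 0.174]
force: [0.1, -0.7, -7.0]
grip_width: 0.095
grip_force: 116.8
```

```bash
python3 -c "
from near import *
s,T=rep()
im,d,P,E=cloud('wrist'); cv2.imwrite('pics/w5.png',im)
q=(P.reshape(-1,3)-s['eef_pos'])@T
h=q[(abs(q[:,0])<42)&(abs(q[:,1])<45)&(q[:,2]>2)&(q[:,2]<20)]
print('lid',len(h),np.nanpercentile(h,[2,50,98],axis=0).round(1).tolist())
A=np.c_[h[:,:2],np.ones(len(h))];print(np.linalg.lstsq(A,h[:,2],rcond=None)[0].round(3))
"
```

```text
12.4 pos [454.11 351.82 192.4 ] toolz [ 0.497 -0.044 -0.867] tooly [ 0.864 -0.073  0.499] F [ 0.06 -0.74 -7.01] tq [ 0.066  1.084 -0.02 ] gw 8.1 116.8
lid 11426 [[-20.6, -35.4, 11.6], [20.3, -3.7, 13.2], [41.0, 30.1, 17.3]]
[4.00e-03 2.00e-03 1.32e+01]
```

Box_c weighs about 7 N and is the full one. Next I'll refine the rail pose from the saved clouds with a cylinder fit.

```bash
python3 - <<'E'
from h import *
from scipy.optimize import least_squares
def fit(P,name,z0,xo,rng):
    # iterative: yaw, x0 (at mid y -268), z ; radius 8
    u=np.array([572,-270.,z0]); yaw=np.radians(9.2); off=xo;
    for it in range(3):
        ey=np.array([-np.sin(yaw),np.cos(yaw),0]); ex=np.array([np.cos(yaw),np.sin(yaw),0])
        q=P-u; X=q@ex; Y=q@ey; Z=q[:,2]
        m=(abs(Y-rng)<105)&(np.hypot(X-off,Z)<14)
        x,y,z=X[m],Y[m],Z[m]
        r=least_squares(lambda p:np.hypot(x-p[0]-p[1]*y,z-p[2])-8,[off,0,0],loss='soft_l1',f_scale=1)
        r2=least_squares(lambda p:np.hypot(x-p[0]-p[1]*y,z)-8,[off,0],loss='soft_l1',f_scale=1)
        yaw-=np.arctan(r.x[1]); off=r.x[0]
    print(name,m.sum(),'yaw',np.degrees(yaw).round(2),'x',r.x[0].round(2),'z',(r.x[2]+z0).round(2),'fixed z x',r2.x[0].round(2),'rms',np.sqrt((r.fun**2).mean()).round(2),'yr',y.min().round(),y.max().round())
for n,(r0,r1,c0,c1) in {'scene':(180,310,110,240),'side':(185,345,230,330)}.items():
    P=np.load(n+'0.npy')[r0:r1,c0:c1].reshape(-1,3); P=P[np.isfinite(P).all(1)]
    fit(P,n+' top',200,0,-45); fit(P,n+' low',123,-5,-45)
    ps=np.radians(9.2); ey=np.array([-np.sin(ps),np.cos(ps)]); ex=np.array([np.cos(ps),np.sin(ps)])
    q=P[:,:2]-[572,-270]; X=q@ex; Y=q@ey
    t=(P[:,2]>216)&(P[:,2]<228)
    for c in (-178,178):
        m=t&(abs(Y-c)<20)&(abs(X)<25); print('  post',c,m.sum(),np.percentile(X[m],[3,97]).round(1),np.percentile(Y[m],[3,97]).round(1),np.median(P[m,2]).round(1))
E
```

```text
scene top 388 yaw 8.89 x -0.41 z 199.91 fixed z x -0.42 rms 1.76 yr -149.0 60.0
scene low 365 yaw 8.75 x -5.18 z 123.17 fixed z x -5.17 rms 1.92 yr -150.0 59.0
  post -178 49 [-10.6  11.2] [-183.6 -169.4] 221.3
  post 178 32 [-10.8  11.3] [171.2 186.3] 221.0
side top 500 yaw 9.48 x -1.12 z 201.49 fixed z x -1.33 rms 1.32 yr -150.0 60.0
side low 458 yaw 9.48 x -6.04 z 124.9 fixed z x -6.21 rms 1.47 yr -149.0 60.0
  post -178 94 [-12.4  10. ] [-184.9 -168.9] 222.7
  post 178 49 [-12.8   9.5] [169.9 187. ] 221.5
```

Request:
apply_moves(
  targets=[
    [0,[-5,0,30],[0,0,0]],
    [0,[-8,0,75],[0,0,0]],
    [0,[-8,0,120],[0.6,7,0]],
    [0,[-8,-10,160],[1.2,14,0]],
    [0,[-8,-25,185],[1.9,22,0]],
    [0,[-8,-50,185],[2.56,29.89,0]],
    [0,[-8,-85,185],[2.56,29.89,0]],
    [0,[-8,-125,185],[2.56,29.89,0]],
    [0,[-8,-165,185],[2.56,29.89,0]],
    [0,[-8,-205,185],[2.56,29.89,0]],
    [0,[-5,-245,185],[2.56,29.89,0]],
    [0,[0,-285,185],[2.56,29.89,0]],
    [0,[5,-325,185],[2.56,29.89,0]],
    [0,[10,-355,185],[2.56,29.89,0]],
    [0,[15,-375,185],[2.56,29.89,0]],
    [0,[15,-380,185],[2.56,29.89,0]],
  ],
)

```text
time_s: 14.05
eef_pos: [469.9, -30.4, 377.6]
ee_rot: [0.0, 0.737, 0.675, -0.001]
force: [-0.6, 0.4, -7.4]
grip_width: 0.089
grip_force: 113.0
```

```bash
python3 -c "
from near import *
s,T=rep();print(s['joints'].round(2))
"
```

```text
14.05 pos [469.91 -30.43 377.64] toolz [-0.    -0.001 -1.   ] tooly [ 0.996 -0.087 -0.   ] F [-0.62  0.41 -7.44] tq [-0.024  0.047 -0.23 ] gw 7.6 113.0
[-0.31  0.13  1.35 -0.    1.66 -0.23]
```

Request:
apply_moves(
  targets=[
    [0,[5,-20,0],[0,0,2]],
    [0,[12,-60,0],[0,0,5]],
    [0,[20,-100,0],[0,0,8]],
    [0,[28,-140,0],[0,0,11]],
    [0,[36,-180,0],[0,0,14]],
    [0,[44,-220,0],[0,0,14]],
    [0,[52,-260,0],[0,0,14]],
    [0,[57,-282,0],[0,0,14]],
    [0,[59.5,-292,0],[0,0,14]],
    [0,[59.5,-292,-20],[0,0,14]],
    [0,[59.5,-292,-50],[0,0,14]],
    [0,[59.5,-292,-75],[0,0,14]],
    [0,[59.5,-292,-85],[0,0,14]],
    [0,[59.5,-292,-85],[0,0,14]],
    [0,[59.5,-292,-85],[0,0,14]],
    [0,[59.5,-292,-85],[0,0,14]],
  ],
)

```text
time_s: 15.65
eef_pos: [529.2, -320.2, 294.9]
ee_rot: [0.001, 0.648, 0.761, -0.0]
force: [0.9, -1.1, -6.9]
grip_width: 0.085
grip_force: 117.4
```

```bash
python3 - <<'E'
from near import *
s,T=rep()
ps=np.radians(9.2); R=np.array([[np.cos(ps),-np.sin(ps),0],[np.sin(ps),np.cos(ps),0],[0,0,1]])
o=np.array([571.05,-269.1,0])
print('tcp in rail',((s['eef_pos']-o)@R).round(1),'yaw err',np.degrees(np.arctan2(T[1,1],T[0,1])).round(2)-9.2)
for n in ('scene','side'):
    im,d,P,E=cloud(n); cv2.imwrite(f'pics/{n}2.png',im); np.save(n+'2.npy',P)
    q=((P.reshape(-1,3)-o)@R)
    # box points
    b=q[(abs(q[:,1]+45)<55)&(q[:,0]>-110)&(q[:,0]<40)&(q[:,2]>150)&(q[:,2]<270)&~((q[:,2]<212)&(abs(q[:,0])<12))]
    print(n,len(b))
    for z0 in range(160,290,8):
        k=b[(b[:,2]>=z0)&(b[:,2]<z0+8)]
        if len(k)>3: print('  z',z0,len(k),'x',np.percentile(k[:,0],[2,50,98]).round(1),'y',np.percentile(k[:,1],[2,98]).round(1))
a=cv2.imread('pics/scene2.png')[140:320,80:300]; b=cv2.imread('pics/side2.png')[130:350,180:340]
a=cv2.resize(a,(480,393));b=cv2.resize(b,(285,393)); cv2.imwrite('pics/hover.png',np.hstack([a,b]))
E
```

```text
15.65 pos [ 529.22 -320.18  294.9 ] toolz [ 0.002 -0.002 -1.   ] tooly [0.987 0.159 0.002] F [ 0.91 -1.07 -6.93] tq [ 0.078 -0.05   0.589] gw 7.3 117.4
tcp in rail [-49.5 -43.7 294.9] yaw err -0.019999999999999574
scene 734
  z 160 5 x [-74.4 -18.6 -14.2] y [-91.9 -12. ]
  z 168 12 x [-81.9 -59.8 -35.6] y [-93.  -90.6]
  z 176 12 x [-78.3 -52.2 -30. ] y [-92.7 -90.4]
  z 184 19 x [-81.8 -40.8 -16.1] y [-92.4 -33.5]
  z 192 52 x [-79.1 -16.4 -13.2] y [-91.7 -12.9]
  z 200 34 x [-79.8 -18.9 -12.7] y [-92.2 -65.4]
  z 208 40 x [-76.3 -17.4   4.5] y [-91.6 -47.5]
  z 216 40 x [-79.1 -20.8 -14.5] y [-91.1 -63.7]
  z 224 28 x [-76.4 -20.5 -14.4] y [-90.6 -64. ]
  z 232 44 x [-75.2 -16.9  17.9] y [-90.7 -24. ]
  z 240 70 x [-73.6  15.9  19.8] y [-90. -18.]
  z 248 75 x [-78.9  16.6  20. ] y [-89.7  -4.8]
  z 256 83 x [-74.6  15.8  20. ] y [-89.6  -7.5]
  z 264 220 x [-50.2  -0.3  18.2] y [-88.  -12.7]
side 1190
  z 168 59 x [-82.8 -58.1 -19.5] y [-92.1 -21.9]
  z 176 67 x [-82.9 -55.9 -18. ] y [-92.3 -18.2]
  z 184 68 x [-82.8 -56.8 -20.2] y [-92.7 -11.6]
  z 192 74 x [-82.8 -57.9 -19.3] y [-92.2 -13.6]
  z 200 67 x [-82.9 -55.7 -18.6] y [-91.9 -26. ]
  z 208 82 x [-83.  -55.5   0.6] y [-91.6 -18.9]
  z 216 66 x [-82.9 -55.6 -19.4] y [-90.9 -27.6]
  z 224 78 x [-83.7 -54.6 -18.1] y [-90.2 -35.1]
  z 232 80 x [-84.  -52.4 -18.2] y [-90.  -26.9]
  z 240 73 x [-83.5 -48.9  15.2] y [-89.7 -62.3]
  z 248 78 x [-83.5 -51.3  14. ] y [-89.4 -50.2]
  z 256 99 x [-85.8 -53.6  15.3] y [-88.9 -15.6]
  z 264 298 x [-83.   -3.6  16.7] y [-88.3 -16.6]
```

View pics/hover.png

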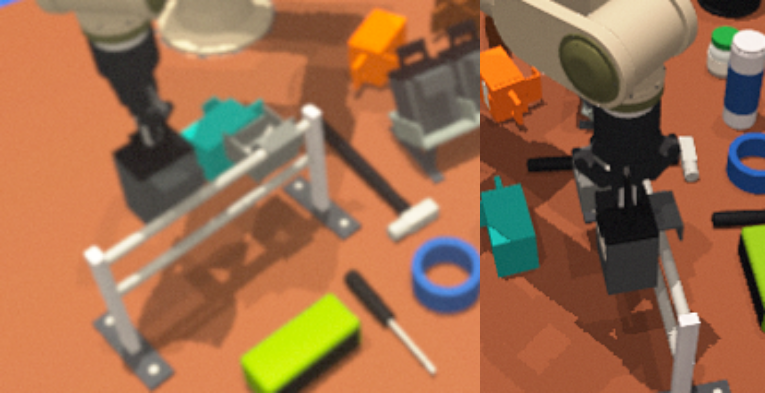

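The hover view shows the box upright in front of the tube, with the hook lip behind and above it. Measured: the back is at rail x about -16.5 and the hook seat at about -1.9, so it is good to lower.

Request:
apply_moves(
  targets=[
    [0,[0.3,0,-8],[0,0,0]],
    [0,[0.3,0,-16],[0,0,0]],
    [0,[0.3,0,-24],[0,0,0]],
    [0,[0.3,0,-30],[0,0,0]],
    [0,[0.3,0,-36],[0,0,0]],
    [0,[0.3,0,-40],[0,0,0]],
    [0,[0.3,0,-44],[0,0,0]],
    [0,[0.3,0,-47],[0,0,0]],
    [0,[0.3,0,-49],[0,0,0]],
    [0,[0.3,0,-51],[0,0,0]],
    [0,[0.3,0,-53],[0,0,0]],
    [0,[0.3,0,-53],[0,0,0]],
    [0,[0.3,0,-53],[0,0,0]],
  ],
)

```text
time_s: 17.05
eef_pos: [529.2, -319.9, 240.4]
ee_rot: [0.0, 0.648, 0.761, -0.0]
force: [-0.9, -1.1, -5.6]
grip_width: 0.09
grip_force: 116.7
```

```bash
python3 - <<'E'
from near import *
s,T=rep()
ps=np.radians(9.2); R=np.array([[np.cos(ps),-np.sin(ps),0],[np.sin(ps),np.cos(ps),0],[0,0,1]])
o=np.array([571.05,-269.1,0])
print('tcp in rail',((s['eef_pos']-o)@R).round(1))
for n in ('scene','side'):
    im,d,P,E=cloud(n)
    q=((P.reshape(-1,3)-o)@R)
    l=q[(abs(q[:,1]+45)<38)&(q[:,0]>-80)&(q[:,0]<-60)&(q[:,2]>200)&(q[:,2]<240)]; f=q[(abs(q[:,1]+45)<25)&(q[:,0]>-12)&(q[:,0]<12)&(q[:,2]>195)&(q[:,2]<250)]
    lip=q[(abs(q[:,1]+45)<25)&(q[:,0]>10)&(q[:,0]<30)&(q[:,2]>185)&(q[:,2]<240)]
    print(n,'lid z',len(l),np.nanmedian(l[:,2]) if len(l) else '','flange z',len(f),np.median(f[:,2]) if len(f) else '','lip x,z',len(lip),np.percentile(lip,[5,50,95],axis=0).round(1).tolist() if len(lip) else '')
E
```

```text
17.05 pos [ 529.16 -319.89  240.38] toolz [ 0. -0. -1.] tooly [0.987 0.159 0.   ] F [-0.86 -1.1  -5.6 ] tq [0.093 0.06  0.314] gw 7.7 116.7
tcp in rail [-49.5 -43.4 240.4]
scene lid z 29 222.26069289871612 flange z 114 213.4912160780629 lip x,z 140 [[11.5, -67.1, 188.0], [17.6, -45.4, 204.2], [20.2, -22.5, 214.7]]
side lid z 212 223.94977473957186 flange z 164 215.6908675234157 lip x,z 54 [[10.7, -67.9, 198.9], [13.6, -45.4, 215.1], [17.2, -22.9, 217.7]]
```

Request:
apply_moves(
  targets=[
    [0,[0,0,-1],[0,0,0]],
    [0,[0,0,-2],[0,0,0]],
    [0,[0,0,-3],[0,0,0]],
    [0,[0,0,-3],[0,0,0]],
    [0,[0,0,-3],[0,0,0]],
  ],
)

```text
time_s: 17.65
eef_pos: [529.4, -320.1, 238.3]
ee_rot: [0.001, 0.648, 0.761, 0.0]
force: [-1.3, 0.6, 3.1]
grip_width: 0.089
grip_force: 117.2
```

```bash
python3 -c "
from near import *
rep()"
```

```text
17.65 pos [ 529.41 -320.14  238.29] toolz [ 0.002 -0.001 -1.   ] tooly [0.987 0.159 0.001] F [-1.26  0.6   3.12] tq [ 0.244 -0.31  -0.033] gw 7.6 117.2
```

Request:
apply_moves(
  targets=[
    [0,[0,0,0],[0,0,0]],
    [0,[0,0,0],[0,0,0]],
    [0,[0,0,0],[0,0,0]],
  ],
  squeeze=20,
)

```text
time_s: 17.95
eef_pos: [529.3, -320.2, 238.1]
ee_rot: [0.001, 0.648, 0.761, 0.0]
force: [-0.2, -1.1, 5.8]
grip_width: 0.087
grip_force: 117.6
```

Request:
apply_moves(
  targets=[
    [14,[0,0,0],[0,0,0]],
    [20,[0,0,0],[0,0,0]],
    [26,[0,0,0],[0,0,0]],
    [32,[0,0,0],[0,0,0]],
    [40,[0,0,0],[0,0,0]],
    [50,[0,0,0],[0,0,0]],
    [50,[0,0,0],[0,0,0]],
  ],
)

```text
time_s: 18.65
eef_pos: [529.2, -319.9, 237.3]
ee_rot: [0.0, 0.648, 0.761, 0.0]
force: [0.8, 0.1, 0.2]
grip_width: 0.583
grip_force: 0.0
```

```bash
cat > chk.py <<'E'
from near import *
s,T=rep()
ps=np.radians(9.2); R=np.array([[np.cos(ps),-np.sin(ps),0],[np.sin(ps),np.cos(ps),0],[0,0,1]])
o=np.array([571.05,-269.1,0])
for n in ('scene','side'):
    im,d,P,E=cloud(n); cv2.imwrite(f'pics/{n}3.png',im)
    q=((P.reshape(-1,3)-o)@R)
    f=q[(abs(q[:,1]+45)<28)&(q[:,0]>-10)&(q[:,0]<12)&(q[:,2]>195)&(q[:,2]<250)]
    A=np.c_[f[:,:2],np.ones(len(f))]; print(n,'flange z',len(f),np.median(f[:,2]).round(1),'slopes',np.linalg.lstsq(A,f[:,2],rcond=None)[0].round(3))
    for z0 in (110,140,170,200):
        k=q[(abs(q[:,1]+55)<40)&(q[:,0]>-100)&(q[:,0]<-25)&(abs(q[:,2]-z0)<8)]
        if len(k): print('  z',z0,np.percentile(k[:,0],[2,98]).round(1),np.percentile(k[:,1],[2,98]).round(1))
    h=q[(abs(q[:,1]+45)<35)&(q[:,0]>-75)&(q[:,0]<-25)&(q[:,2]>236)&(q[:,2]<270)]
    if len(h): print('  handle',np.percentile(h,[5,50,95],axis=0).round(1).tolist())
E
python3 chk.py
```

```text
18.65 pos [ 529.18 -319.86  237.33] toolz [ 0. -0. -1.] tooly [0.987 0.159 0.   ] F [0.78 0.12 0.19] tq [ 0.024 -0.046 -0.012] gw 49.8 0.0
scene flange z 135 211.3 slopes [-2.17000e-01  1.00000e-03  2.10868e+02]
  z 110 [-76.9 -26.4] [-91.3 -89.5]
  z 140 [-81.9 -26.1] [-92.  -89.4]
  z 170 [-84.  -32.7] [-90.7 -89.2]
  z 200 [-88.7 -26.6] [-91.4 -80.6]
  handle [[-74.2, -73.8, 237.4], [-58.9, -53.0, 249.3], [-52.7, -41.0, 264.6]]
side flange z 159 213.7 slopes [ 1.07000e-01 -3.30000e-02  2.12059e+02]
  z 110 [-77.  -27.2] [-90.7 -87.6]
  z 140 [-80.1 -25.5] [-91.1 -87. ]
  z 170 [-84.3 -26.7] [-91.7 -84.9]
  z 200 [-91.6 -25.5] [-90.7 -40.2]
  handle [[-66.4, -74.6, 238.5], [-62.0, -56.4, 253.8], [-57.2, -26.1, 256.5]]
```

The box hangs seated: the flange is at 212 and it leans back at about 6°. I'll retreat straight up.

Request:
apply_moves(
  targets=[
    [60,[-5,-1,3],[0,0,0]],
    [60,[-6,-1,20],[0,0,0]],
    [60,[-6,-1,45],[0,0,0]],
    [60,[-6,-1,90],[0,0,0]],
    [60,[-60,20,130],[0,0,0]],
    [60,[-100,60,140],[0,0,0]],
    [60,[-100,60,140],[0,0,0]],
    [60,[-100,60,140],[0,0,0]],
    [60,[-100,60,140],[0,0,0]],
    [60,[-100,60,140],[0,0,0]],
  ],
)

```text
time_s: 19.75
eef_pos: [429.4, -260.4, 376.6]
ee_rot: [-0.001, 0.648, 0.761, 0.0]
force: [-0.2, -0.2, -0.4]
grip_width: 0.704
grip_force: 0.0
```

```bash
python3 chk.py; python3 - <<'E'
import cv2,numpy as np
a=cv2.imread('pics/scene3.png')[130:320,100:360]; b=cv2.imread('pics/side3.png')[90:340,170:340]
cv2.imwrite('pics/fin.png',np.hstack([cv2.resize(a,(510,373)),cv2.resize(b,(254,373))]))
P=0
E
```

```text
19.75 pos [ 429.41 -260.38  376.59] toolz [-0.001  0.001 -1.   ] tooly [ 0.987  0.159 -0.001] F [-0.24 -0.16 -0.36] tq [-0.036  0.02   0.008] gw 60.2 0.0
scene flange z 135 210.9 slopes [-2.49000e-01 -2.10000e-02  2.09813e+02]
  z 110 [-75.4 -26.4] [-90.8 -89.3]
  z 140 [-82.  -27.2] [-91.2 -89.4]
  z 170 [-79.5 -33.9] [-91.8 -89.6]
  z 200 [-87.8 -25.6] [-91.2 -52.5]
  handle [[-64.5, -73.9, 237.4], [-56.6, -49.4, 248.4], [-53.3, -23.6, 253.7]]
side flange z 163 213.8 slopes [ 8.20000e-02 -6.00000e-03  2.13433e+02]
  z 110 [-76.9 -27.3] [-90.8 -86.9]
  z 140 [-79.5 -25.6] [-90.8 -87.1]
  z 170 [-84.2 -26.8] [-90.8 -86.4]
  z 200 [-91.6 -26.4] [-91. -40.]
  handle [[-66.5, -74.6, 239.2], [-61.9, -57.0, 252.9], [-57.4, -25.9, 256.8]]
```

View pics/fin.png

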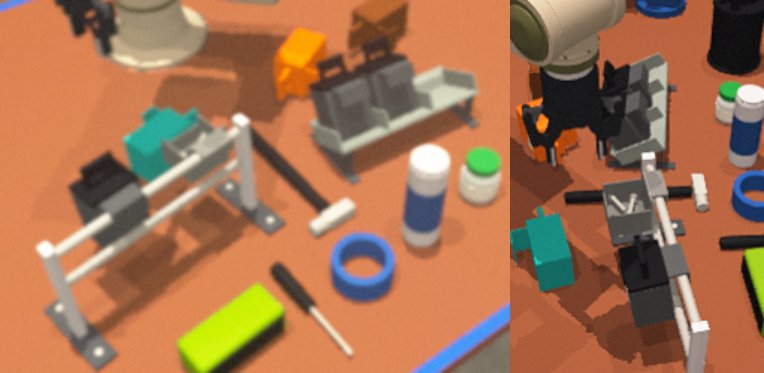

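The box hangs on the tube at the free stretch (around (110,190) in the scene crop), and both empties sit in their slots. Everything else is where it was, so I'm handing in.

```bash
python3 -c "
from rig import ctrl
print(ctrl.finish_job())"
```

```text
the job is handed in; nothing more can be done
None
```

Box_c was the full one (about 7 N, against about 2 N for box_a and box_b). It now hangs seated on the rail's free stretch, and box_a and box_b are back in their own slots; the job is handed in, but no verdict came back.

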